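# Tip a leather-hard clay plaque on edge and slide it into the drying rack

### The arm

A 6-joint arm with a two-finger parallel gripper is mounted at the origin on the work surface. World frame = base frame: x ahead of the robot, y to its left, z up, the work surface at z = 0. Lengths are in m, angles in rad, forces in N, time in s.
With the tool pointing down it reaches from about 0.25 to 0.775 m from the base axis. Payload 4 kg.
Tool frame: the origin (TCP) lies at the centre of the arm's flange, where the gripper is bolted on; the fingertips stand 199 mm ahead of it and the grasp point (between the pads) lies 180 mm ahead of it (robot.tcp_to_tips is the z of the fingertips in the tool frame, in m); z points along the fingers, y is the line along which they close (so a half turn about z gives the same grasp; the last joint's range is limited). The gripper opens to 94 mm and grips with 3 to 60 N. Pads are 16 mm wide; open, the fingers measure 119 mm over their backs; the gripper's body (75 mm by 177 mm) begins 78 mm behind the grasp point.
Start: joints at [1.065, 0.087, 1.371, -0, 1.684, -0.103], TCP at [0.216, 0.506, 0.405] pointing down, gripper open.
Joint ranges: [-3.1, 3.1], [-0.76, 2.03], [0.27, 2.55], [-1.08, 4.22], [0.17, 2.65], [-2.57, 2.57]. Speed limits (rad/s): [2.79, 2.79, 3.14, 3.14, 3.14, 3.14].

### API

Orientations are given as [roll, pitch, yaw] about the fixed x, y, z axes, in that order (R = Rz(yaw) Ry(pitch) Rx(roll)).
In Python, from bench import robot gives the robot as it stands.
- The arm moves only by the tool play_rows, never from a script. Its arguments are lists of equal length, an entry for each row: "translation": the shift along the tool's x, y, z scaled (see below), a list of three; "twist": the turn, a rotation vector about the tool's x, y, z scaled (see below), a list of three; "gripper": the opening, from -1 (shut) to 1 (fully open). A call has 1 to 8 rows; each row shifts and turns the commanded pose from where the row before left it, along the tool's axes as they then stand; what a row does not reach is not made up. The controller multiplies each number of a shift by 0.04 m and each number of a turn by 0.1 rad. A row lasts 1/10 s, in which the tool goes at most 50 mm and 8.59 degrees, less where a joint would pass 70% of its speed; a pose out of reach is approached as far as the arm can. A call with a number of a shift or a turn outside -1 to 1 is refused whole. A call with a gripper value outside its range is refused whole. The fingers move at their own pace and stop on an object; the grip force is fixed at half the most. Time passes only in rows, so rows that do not move let the fingers close. It gives the time, the measured TCP pose, the force, the opening and the grip force at its end, in the units of the state.
- robot.get_obs(): the state, without advancing time (a new reading comes with each control period).
- robot.snapshot(name): name is "scene" or "top"; returns the picture (420x560x3 uint8, red, green, blue); there is no depth.
- robot.camera_model(name): a dict with "camera_matrix" (3x3 intrinsics, pixels), "rvec" (rotation vector, rad) and "tvec" (3), from world to camera coordinates, as OpenCV has them. Camera axes: x right, y down, z forward; pixel columns grow to the right and rows downward; lengths in m; the calibration is good to about 2 mm. A picture is of the moment at which its call begins. camera_model takes no time and is no camera call.
- robot.close_job(): hands the job in; it is judged then, once.
Trained networks look in the newest picture that a camera, given by its name, has taken for a name from the list of things; names that differ only in an ending like _2 or _b are one class to them, and where a whole thing is asked for, a point or a joint stands for the part that bears it (a point fixed in the world has none). Each returns a list of dicts, best first, with "score" (0 to 1); they miss things now and then, are a little off and sometimes report something else, mostly with a low value. They report only what shows in the picture. A call takes as long as a camera call. They do not tell look-alikes from the thing itself.
- robot.recognise(name, camera): "centre" ([x, y, z] in m, in world coordinates, good to about 4 mm: the middle of the surface that is visible of it).
- robot.spot_point(name, camera): "centre" ([x, y, z] in m, in world coordinates, good to about 4 mm: a listed point, or the origin of a listed thing).
The state is a dict: "time": time; "joint_positions": joint angles; "qvel": joint speeds; "joint_torque": joint torques, N m; "tool_pos": TCP position; "ee_rot": TCP orientation; "wrist_force": force on the tool from outside, world axes, zero at the start; "wrist_torque": the same for the moment, N m; "width": finger opening in m; "finger_force": force on a finger pad.
Only numpy, scipy, OpenCV 4.12 (cv2) and the standard library are available. Lean on these libraries where they do the work, as an engineer would, in place of code of your own. Each camera call takes 0.05 s, during which the arm holds its last target. There are 200 camera calls.

### The job

The soft clay plaque lies flat on the tipping board of the drying rack: push the board's lever all the way over so that the plaque stands on edge, then slide the plaque along, pushing its end, into the rack slot in line with it until it meets the rubber buffer, and leave it leaning there with the board still up. The clay marks easily: never press on it with more than 12 N, do not lift it off the rack, and leave the two clay seals and the beaker beside the rack where they stand.

Things in the scene. Friction and masses are not known exactly. Their poses are not given: they have to be found in the camera images.
- rack: Grey-painted wooden drying rack with tipping board, fixed. Origin: on the table under the board's hinge line; x away from the robot side, y along the hinge line from the board towards the slots, z up. In mm in its frame: base x -75 to 95, y -175 to 172, 20 high; hinge line at x 0, z 45; board at y -155 to 15; slots at y 25 to 160, dividers up to 96 high. Four slots, 28.5 apart in x, lean 10 degrees to -x.
- slot_mouth (a point): Middle of the flared mouth of the slot to fill: the second from the robot side, empty, 20 mm wide, in line with the raised board (rack x -3, y 25, z 84 mm). The first and last slots hold dry plaques (fixed).
- slot_home (a point): Where the plaque's centre lies when it stands in its slot with its end just touching the buffer (rack x -3, y 80, z 84 mm). Its trailing end is then at rack y 15 mm, 10 mm outside the mouth. The rubber buffer (face at rack y 145 mm) yields by about 1 mm per 1.5 N, at most 8 mm.
- tip_board (a joint): Angle of the aluminium tipping board: 0 flat, 1.396 rad fully up at its stop, leaning 10 degrees to the robot side. Stiff hinge, stays where left. Flat, it spans rack x -45 to 0 mm, top at z 45 mm; a 16 mm lip along the hinge line is what the plaque comes to stand on. Raised, its edge is 91 mm above the table; the standing plaque reaches 124 mm, so its upper 33 mm is free of the board.
- lever_grip (a point): Middle of the black round bar (16 mm thick, along rack y from -185 to -235 mm) at the end of the board's lever arm, which joins it at rack y -185. It turns with the board about the hinge line at radius 90 mm. Board flat: bar at rack x -58, z 114 mm; fully up: x +58, z 114 mm; midway z 135 mm. Push it to rack +x to raise the board (5 to 9 N).
- plaque: Soft clay plaque with low relief, 80 x 130 x 12 mm, about 0.25 kg, lying flat on the board (overhanging it towards the robot side), its long side along rack y. Origin: centre of the underside; x along the 80 mm side, y along the 130 mm side, z out of the decorated face.
- plaque_mid (a point): Centre of the plaque's volume.
- seal_a: Clay seal, a 55 mm square block with a figure on it, 105 mm high, standing loose on the robot side of the rack. Origin: centre of the underside.
- seal_b: The same kind of seal, standing loose beyond the rack. Origin: centre of the underside.
- beaker: Clear plastic beaker, 72 mm across, 90 mm high, standing loose beyond the rack. Origin: centre of the underside.
There are look-alikes about, which are no part of the job. Of the things like the plaque, leave any that is blue, pink or turquoise; of the rest the larger one is meant.

How it is judged:
By the outcome, as a careful person would: the job done as asked, in the order asked, and still so for the second after the job is handed in, with the robot touching nothing.
It also fails if it takes over 54 s, if anything falls off the work surface, if the arm or the gripper's body presses on something with over 40 N, if the wrist force passes 120 N, or if a joint passes its speed limit or range.

## Working session

There is one attempt and no reset: what is moved stays moved. The work goes in short steps, Python scripts to look and compute and a tool call to move; the robot and the scene stay as the last step left them, time stands still between calls to the robot, and variables do not carry over. Pictures are saved under pics/ and viewed, at most 10 in all, crops included, and the job is handed in when it is done.

Besides the shell and the picture viewer there is one more tool, called after "Call:" by a JSON object that holds its "name" and its "arguments". play_rows: Moves the arm, as the interface text tells. Its arguments: {"type":"object","properties":{"translation":{"type":"array","items":{"type":"array","items":{"type":"number","minimum":-1,"maximum":1}}},"twist":{"type":"array","items":{"type":"array","items":{"type":"number","minimum":-1,"maximum":1}}},"gripper":{"type":"array","items":{"type":"number"}}},"required":["translation","twist","gripper"]}

```bash
mkdir -p pics; ls
python3 - <<'E'
from bench import robot
import cv2
for c in("scene","top"):
    cv2.imwrite(f"pics/{c}0.png",robot.snapshot(c)[:,:,::-1])
    for n in("rack","slot_mouth","slot_home","lever_grip","plaque","plaque_mid","seal_a","beaker"):
        for f in("recognise","spot_point"):
            try: print(c,n,f,[(round(d["score"],2),[round(float(v),3) for v in d["centre"]]) for d in getattr(robot,f)(n,c)][:5])
            except Exception as e: print(c,n,f,e)
o=robot.get_obs();print(o["time"],o["tool_pos"],o["ee_rot"],o["width"])
E
```

```text
pics
scene rack recognise [(0.85, [0.585, 0.044, 0.058])]
scene rack spot_point [(0.8, [0.534, -0.039, -0.004])]
scene slot_mouth recognise [(0.87, [0.586, 0.047, 0.062])]
scene slot_mouth spot_point [(0.71, [0.683, -0.121, 0.001]), (0.56, [0.529, -0.013, 0.083])]
scene slot_home recognise [(0.71, [0.585, 0.041, 0.065])]
scene slot_home spot_point [(0.62, [0.529, 0.04, 0.082])]
scene lever_grip recognise [(0.71, [0.533, -0.171, 0.056])]
scene lever_grip spot_point [(0.81, [0.469, -0.246, 0.111])]
scene plaque recognise [(0.79, [0.481, -0.111, 0.056]), (0.68, [0.356, -0.195, 0.012]), (0.66, [0.44, -0.327, 0.009]), (0.62, [0.321, 0.189, 0.01]), (0.6, [0.491, 0.29, 0.013])]
scene plaque spot_point [(0.94, [0.356, -0.195, -0.001]), (0.82, [0.484, -0.109, 0.044]), (0.82, [0.437, -0.329, -0.001]), (0.79, [0.482, 0.286, -0.004]), (0.79, [0.309, 0.184, -0.001])]
scene plaque_mid recognise [(0.95, [0.321, 0.19, 0.014]), (0.92, [0.485, -0.114, 0.059]), (0.89, [0.449, -0.324, 0.011]), (0.85, [0.484, 0.291, 0.012]), (0.71, [0.357, -0.191, 0.006])]
scene plaque_mid spot_point [(0.97, [0.487, -0.1
[... 1316 characters left out ...]
 -0.004])]
top plaque_mid recognise [(0.93, [0.443, -0.324, 0.01]), (0.68, [0.358, -0.198, 0.009]), (0.66, [0.49, -0.101, 0.055]), (0.63, [0.311, 0.187, 0.009]), (0.58, [0.478, 0.284, 0.007])]
top plaque_mid spot_point [(0.84, [0.31, 0.188, 0.004]), (0.75, [0.491, -0.104, 0.052]), (0.73, [0.362, -0.198, 0.004]), (0.69, [0.438, -0.326, 0.006]), (0.65, [0.475, 0.284, 0.004])]
top seal_a recognise [(0.91, [0.669, -0.118, 0.056])]
top seal_a spot_point [(0.83, [0.382, 0.046, -0.003])]
top beaker recognise [(0.79, [0.722, 0.04, 0.051])]
top beaker spot_point [(0.71, [0.708, 0.041, 0.003])]
1.7 [0.21560935 0.50598242 0.40470178] [ 3.14146923e+00 -3.37008862e-06  2.73879608e+00] 0.09400372515314408
```

View pics/scene0.png

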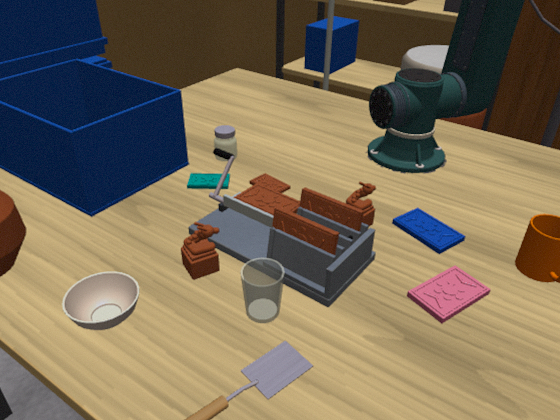

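View pics/top0.png

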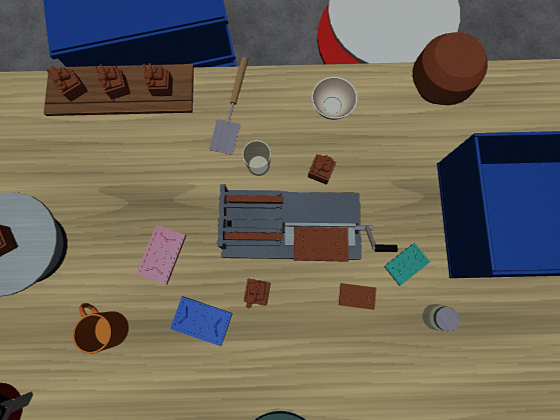

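The scene picture shows the plaque on the board at (270,193), with the lever bar at (222,155). In the top picture the rack spans (220–360, 188–260), the bar is at (385,248), and the small brown look-alike is at (357,296). Next I fit the rack pose and check it by overlay.

```bash
cat > h.py <<'E'
import numpy as np,cv2
from bench import robot
def proj(c,P):
    m=robot.camera_model(c);return cv2.projectPoints(np.float64(P),np.float64(m["rvec"]),np.float64(m["tvec"]),np.float64(m["camera_matrix"]),None)[0][:,0]
def r2w(P,o,a):
    P=np.atleast_2d(P)/1000.;c,s=np.cos(a),np.sin(a)
    return np.c_[o[0]+c*P[:,0]-s*P[:,1],o[1]+s*P[:,0]+c*P[:,1],P[:,2]]
E
python3 - <<'E'
from h import *
from scipy.optimize import least_squares
R={"rack":(0,0,0),"slot_mouth":(-3,25,84),"slot_home":(-3,80,84),"lever_grip":(-58,-210,114)}
D=[]
for c in("scene","top"):
    for n in R:
        for k in range(3):
            robot.snapshot(c)
            for d in robot.spot_point(n,c):
                p=d["centre"]
                e=r2w(R[n],(.531,-.04),-.01)[0]
                if np.linalg.norm(p-e)<.02: D.append((R[n],p))
f=lambda q:np.ravel([r2w(r,q[:2],q[2])[0,:2]-p[:2] for r,p in D])
s=least_squares(f,[.531,-.04,0]);print(len(D),s.x,np.std(s.fun))
o,a=s.x[:2],s.x[2]
for c,(x,y,w,h) in {"top":(200,170,220,110),"scene":(170,130,220,170)}.items():
    im=robot.snapshot(c)[:,:,::-1];k=3
    im=cv2.resize(im[y:y+h,x:x+w],None,fx=k,fy=k,interpolation=cv2.INTER_CUBIC)
    for L,col in (([(-75,-175,20),(95,-175,20),(95,172,20),(-75,172,20)],(0,255,0)),([(-45,-155,45),(0,-155,45),(0,15,45),(-45,15,45)],(255,255,0)),([(-58,-185,114),(-58,-235,114)],(0,0,255))):
        q=((proj(c,r2w(L,o,a))-(x,y)+.5)*k).astype(int);cv2.polylines(im,[q],True,col,1)
    globals()[c]=im
W=max(top.shape[1],scene.shape[1]);out=np.vstack([top,scene]);out=cv2.resize(out,None,fx=.7,fy=.7) 
cv2.imwrite("pics/ov.png",out);print(out.shape)
E
```

```text
24 [ 0.53217696 -0.0393391  -0.03133137] 0.0016588513129258385
(588, 462, 3)
```

View pics/ov.png

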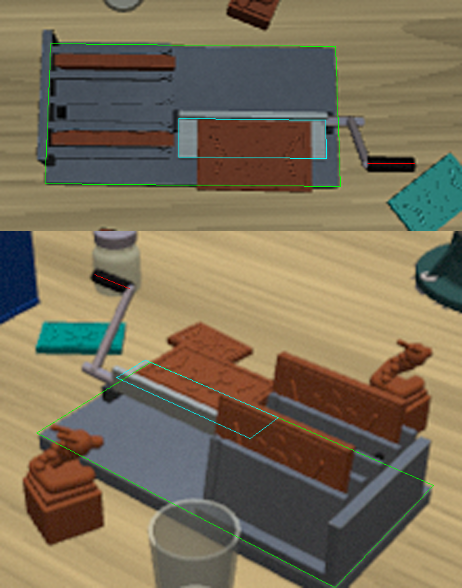

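The overlay fits the rack edges, board and bar, giving a rack origin of (0.532, -0.039) and yaw -0.031. I turn the tool to rack axes with the fingers shut, then travel to the lever.

Call:
{"name": "play_rows", "arguments": {"translation": [[0,0,0],[0,0,0],[0,0,0],[0,0,0],[0,0,0],[0,0,0],[0,0,0],[0,0,0]], "twist": [[0,0,1],[0,0,1],[0,0,1],[0,0,1],[0,0,1],[0,0,1],[0,0,1],[0,0,1]], "gripper": [-1,-1,-1,-1,-1,-1,-1,-1]}}

```text
time: 5.0
tool_pos: [0.2156, 0.506, 0.4047]
ee_rot: [3.142, -0.0, 1.935]
wrist_force: [-1.2, 0.3, -0.3]
width: 0.0331
finger_force: 0.0
```

Call:
{"name": "play_rows", "arguments": {"translation": [[0,0,0],[0,0,0],[0,0,0],[0,0,0],[-0.9,0.3,0],[-0.9,0.3,0],[-0.9,0.3,0],[-0.9,0.3,0]], "twist": [[0,0,1],[0,0,1],[0,0,1],[0,0,1],[0,0,0],[0,0,0],[0,0,0],[0,0,0]], "gripper": [-1,-1,-1,-1,-1,-1,-1,-1]}}

```text
time: 5.8
tool_pos: [0.259, 0.3592, 0.4047]
ee_rot: [3.141, -0.0, 1.539]
wrist_force: [0.6, -0.1, 0.4]
width: 0.0006
finger_force: 0.0
```

Call:
{"name": "play_rows", "arguments": {"translation": [[-0.9,0.3,0],[-0.9,0.3,0],[-0.9,0.3,0],[-0.9,0.3,0],[-0.9,0.3,0],[-0.9,0.3,0],[-0.9,0.3,0],[-0.9,0.3,0]], "twist": [[0,0,0],[0,0,0],[0,0,0],[0,0,0],[0,0,0],[0,0,0],[0,0,0],[0,0,0]], "gripper": [-1,-1,-1,-1,-1,-1,-1,-1]}}

```text
time: 6.6
tool_pos: [0.3456, 0.0681, 0.405]
ee_rot: [3.14, -0.0, 1.539]
wrist_force: [0.6, 0.7, -0.2]
width: 0.0004
finger_force: 0.0
```

```bash
cat >> h.py <<'E'
O=(.53217,-.03934);A=-.0313
def tip():  # fingertips in rack mm, and state
    s=robot.get_obs();from scipy.spatial.transform import Rotation as T
    R=T.from_euler("xyz",s["ee_rot"]).as_matrix();t=s["tool_pos"]+R@[0,0,.199]
    c,d=np.cos(A),np.sin(A);v=t-[*O,0]
    print("t",round(s["time"],2),"tip rack",np.round([1e3*(c*v[0]+d*v[1]),1e3*(-d*v[0]+c*v[1]),1e3*v[2]],1),"yaw",np.round(s["ee_rot"],3),"F",np.round(s["wrist_force"],1),"w",round(s["width"],4))
E
python3 -c "
from h import *
tip();print(robot.get_obs()['joint_positions'])"
```

```text
t 6.6 tip rack [-189.6  101.6  206. ] yaw [ 3.14  -0.     1.539] F [ 0.6  0.7 -0.2] w 0.0004
[ 3.31381846e-02 -3.69535976e-01  1.77064908e+00  1.54329018e-04
  1.73908716e+00  6.50173599e-02]
```

Call:
{"name": "play_rows", "arguments": {"translation": [[-0.95,0.25,0],[-0.95,0.25,0],[-0.95,0.25,0],[-0.95,0.25,0],[-0.95,0.25,0],[-0.95,0.25,0],[-0.95,0.25,0],[-0.95,0.25,0]], "twist": [[0,0,0],[0,0,0],[0,0,0],[0,0,0],[0,0,0],[0,0,0],[0,0,0],[0,0,0]], "gripper": [-1,-1,-1,-1,-1,-1,-1,-1]}}

```text
time: 7.4
tool_pos: [0.4159, -0.2385, 0.4048]
ee_rot: [3.141, 0.0, 1.538]
wrist_force: [0.5, 1.2, 0.6]
width: 0.0003
finger_force: 0.0
```

Call:
{"name": "play_rows", "arguments": {"translation": [[0,0,0.5],[0,0,0.5],[0,0,0.5],[0,0,0.5],[0,0,0.5],[0,0,0.3],[0,0,0],[0,0,0]], "twist": [[0,0,0],[0,0,0],[0,0,0],[0,0,0],[0,0,0],[0,0,0],[0,0,0],[0,0,0]], "gripper": [-1,-1,-1,-1,-1,-1,-1,-1]}}

```text
time: 8.2
tool_pos: [0.4161, -0.2369, 0.2932]
ee_rot: [3.141, 0.0, 1.539]
wrist_force: [0.6, -0.2, 0.5]
width: 0.0003
finger_force: 0.0
```

```bash
python3 -c "
from h import *
tip()"
```

```text
t 8.2 tip rack [-109.7 -201.2   94.2] yaw [3.141 0.    1.539] F [ 0.6 -0.2  0.5] w 0.0003
```

Call:
{"name": "play_rows", "arguments": {"translation": [[-0.15,0.2,0],[-0.1,0.2,0],[0,0.2,0],[0,0.15,0],[0,0.1,0],[0,0.1,-0.05],[0,0.1,-0.07],[0,0.1,-0.07]], "twist": [[0,0,0],[0,0,0],[0,0,0],[0,0,0],[0,0,0],[0,0,0],[0,0,0],[0,0,0]], "gripper": [-1,-1,-1,-1,-1,-1,-1,-1]}}

```text
time: 9.0
tool_pos: [0.459, -0.2486, 0.3015]
ee_rot: [-3.129, 0.001, 1.538]
wrist_force: [-16.0, 1.1, 13.2]
width: 0.0006
finger_force: 8.1
```

```bash
python3 -c "
from h import *
tip()"
```

```text
t 9.0 tip rack [ -69.  -211.5  102.5] yaw [-3.129e+00  1.000e-03  1.538e+00] F [-16.    1.1  13.2] w 0.0006
```

Run:
```python
from h import *
im=robot.snapshot("scene")[:,:,::-1];a=cv2.resize(im[90:250,150:350],None,fx=3,fy=3,interpolation=cv2.INTER_CUBIC)
cv2.imwrite("pics/p1.png",a)
for n in ("scene","top"):
    if n=="top": robot.snapshot(n)
    print([(d["score"],d["centre"]) for d in robot.spot_point("lever_grip",n)])
tip()
```

```text
[(0.59, [0.4782, -0.248, 0.1207]), (0.22, [0.4851, -0.1081, 0.0487])]
[(0.58, [0.4797, -0.2475, 0.1239]), (0.57, [0.7056, 0.041, 0.003])]
t 9.2 tip rack [ -67.7 -211.6  103.3] yaw [-3.133e+00  1.000e-03  1.538e+00] F [-14.    2.2  12.9] w 0.0006
```

View pics/p1.png

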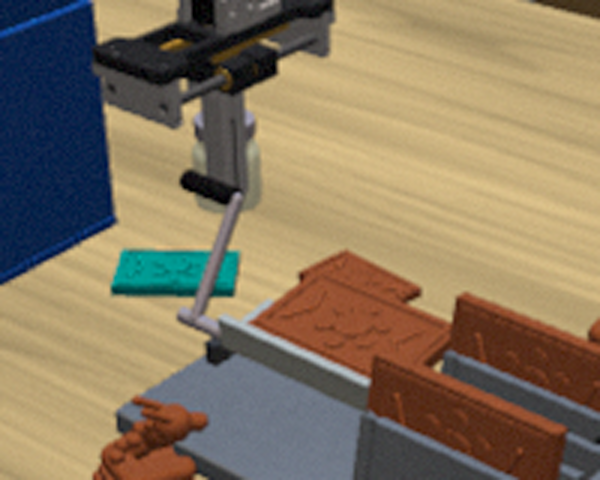

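The crop shows the shut fingers behind the bar at (210,188), with the lever rising and the plaque still flat at (340,320). I continue along the arc.

Call:
{"name": "play_rows", "arguments": {"translation": [[0,0.17,-0.17],[0,0.17,-0.12],[0,0.17,-0.08],[0,0.17,-0.05],[0,0.17,-0.03],[0,0.17,0],[0,0.17,0.02],[0,0.17,0.03]], "twist": [[0,0,0],[0,0,0],[0,0,0],[0,0,0],[0,0,0],[0,0,0],[0,0,0],[0,0,0]], "gripper": [-1,-1,-1,-1,-1,-1,-1,-1]}}

```text
time: 10.0
tool_pos: [0.516, -0.2501, 0.317]
ee_rot: [-3.139, 0.001, 1.539]
wrist_force: [-4.6, -0.8, 3.3]
width: 0.0005
finger_force: 2.3
```

```bash
python3 -c "
from h import *
tip()"
```

```text
t 10.0 tip rack [ -10.  -211.3  118. ] yaw [-3.139e+00  1.000e-03  1.539e+00] F [-4.6 -0.8  3.3] w 0.0005
```

Call:
{"name": "play_rows", "arguments": {"translation": [[0,0.13,0.05],[0,0.13,0.06],[0,0.13,0.07],[0,0.13,0.08],[0,0.13,0.09],[0,0.12,0.09],[0,0.1,0.09],[0,0.08,0.08]], "twist": [[0,0,0],[0,0,0],[0,0,0],[0,0,0],[0,0,0],[0,0,0],[0,0,0],[0,0,0]], "gripper": [-1,-1,-1,-1,-1,-1,-1,-1]}}

```text
time: 10.8
tool_pos: [0.5543, -0.2512, 0.2913]
ee_rot: [-3.141, -0.0, 1.539]
wrist_force: [-3.1, 0.6, 2.5]
width: 0.0009
finger_force: 1.6
```

```bash
python3 -c "
from h import *
tip()"
```

```text
t 10.8 tip rack [  28.8 -211.    92.3] yaw [-3.141 -0.     1.539] F [-3.1  0.6  2.5] w 0.0009
```

Call:
{"name": "play_rows", "arguments": {"translation": [[0,0.06,0.04],[0,0.06,0.04],[0,0.05,0.03],[0,0.04,0.02],[0,0.03,0.02],[0,0.02,0]], "twist": [[0,0,0],[0,0,0],[0,0,0],[0,0,0],[0,0,0],[0,0,0]], "gripper": [-1,-1,-1,-1,-1,-1]}}

```text
time: 11.4
tool_pos: [0.563, -0.2515, 0.286]
ee_rot: [-3.136, -0.001, 1.538]
wrist_force: [-12.1, 2.2, 6.8]
width: 0.0003
finger_force: 5.8
```

```bash
python3 -c "
from h import *
tip()"
```

```text
t 11.4 tip rack [  36.3 -211.    87. ] yaw [-3.136e+00 -1.000e-03  1.538e+00] F [-12.1   2.2   6.8] w 0.0003
```

Call:
{"name": "play_rows", "arguments": {"translation": [[0,0.05,0.02],[0,0.03,0.0],[0,0,0]], "twist": [[0,0,0],[0,0,0],[0,0,0]], "gripper": [-1,-1,-1]}}

```text
time: 11.7
tool_pos: [0.5644, -0.2516, 0.286]
ee_rot: [-3.129, -0.001, 1.538]
wrist_force: [-20.6, 3.5, 11.7]
width: 0.0002
finger_force: 9.9
```

```bash
python3 -c "
from h import *
tip()"
```

```text
t 11.7 tip rack [  36.3 -210.9   87. ] yaw [-3.129e+00 -1.000e-03  1.538e+00] F [-20.6   3.5  11.7] w 0.0002
```

Call:
{"name": "play_rows", "arguments": {"translation": [[0,-0.3,0],[0,-0.4,0],[0,-0.4,0],[0,0,-0.6],[0,0,-0.8],[0,0,-0.8],[0.3,0,-0.2],[0.3,0,0]], "twist": [[0,0,0],[0,0,0],[0,0,0],[0,0,0],[0,0,0],[0,0,0],[0,0,0],[0,0,0]], "gripper": [-1,-1,-1,-1,-1,-1,-1,-1]}}

```text
time: 12.5
tool_pos: [0.5248, -0.2256, 0.3826]
ee_rot: [3.137, 0.001, 1.539]
wrist_force: [-0.6, -0.1, -1.4]
width: 0.0007
finger_force: 0.0
```

Run:
```python
from h import *
tip()
C=[]
k=3
for c,(x,y,w,h) in {"top":(210,170,200,100),"scene":(190,120,200,120)}.items():
    im=robot.snapshot(c)[:,:,::-1]
    for n in ("plaque_mid","lever_grip","slot_home"):
        for d in robot.spot_point(n,c):
            p=np.array(d["centre"])-[*O,0];cc,s=np.cos(A),np.sin(A)
            q=1e3*np.array([cc*p[0]+s*p[1],-s*p[0]+cc*p[1],p[2]])
            if abs(q[0])<90 and abs(q[1])<240: print(c,n,round(d["score"],2),q.round())
    C.append(cv2.resize(im[y:y+h,x:x+w],None,fx=k,fy=k,interpolation=cv2.INTER_CUBIC)[:,:600])
o=np.vstack(C);o=cv2.resize(o,None,fx=.9,fy=.9);print(o.shape);cv2.imwrite("pics/p2.png",o)
```

```text
t 12.5 tip rack [  -0.6 -186.6  183.6] yaw [3.137e+00 1.000e-03 1.539e+00] F [-0.6 -0.1 -1.4] w 0.0007
top lever_grip 0.78 [  58. -213.  114.]
top slot_home 0.56 [-4. 80. 84.]
scene plaque_mid 0.62 [  3. -71.  84.]
scene lever_grip 0.95 [  59. -206.  112.]
scene slot_home 0.93 [-5. 78. 83.]
(594, 540, 3)
```

View pics/p2.png

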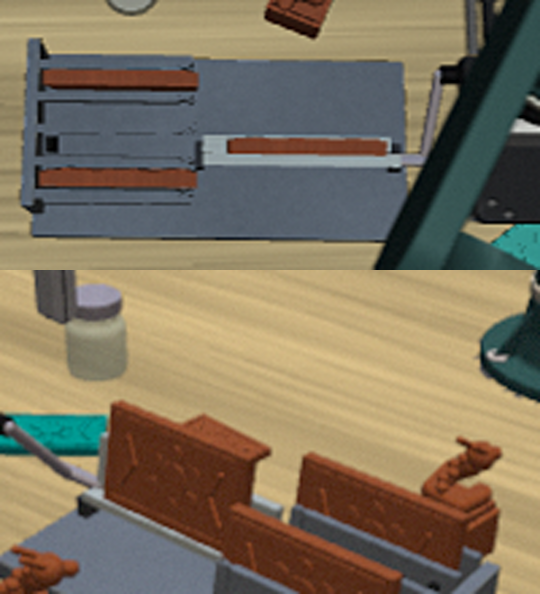

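Both views show the plaque upright: top at (227–388, 147), scene standing on the lip. The lever is at its stop (58, -210, 113). I now move down behind the plaque's trailing end.

Call:
{"name": "play_rows", "arguments": {"translation": [[0.25,-0.1,0],[0.2,-0.1,0.2],[0,0,0.5],[0,0,0.5],[0,0,0.5],[0,0,0.3],[0,0,0.15],[0,0,0]], "twist": [[0.0,0,0],[0,0,0],[0,0,0],[0,0,0],[0,0,0],[0,0,0],[0,0,0],[0,0,0]], "gripper": [-1,-1,-1,-1,-1,-1,-1,-1]}}

```text
time: 13.7
tool_pos: [0.5167, -0.2077, 0.2942]
ee_rot: [-3.14, -0.001, 1.539]
wrist_force: [-0.3, 0.4, 0.2]
width: 0.0008
finger_force: 0.0
```

```bash
python3 -c "
from h import *
tip()"
```

```text
t 13.7 tip rack [ -10.5 -168.6   95.2] yaw [-3.140e+00 -1.000e-03  1.539e+00] F [-0.3  0.4  0.2] w 0.0008
```

Call:
{"name": "play_rows", "arguments": {"translation": [[0.1,0.05,-0.08],[0.15,0,0],[0.1,0,0],[0.05,0,0],[0.04,0,0],[0.03,0,0],[0.03,0,0],[0.03,0,0]], "twist": [[0,0,0],[0,0,0],[0,0,0],[0,0,0],[0,0,0],[0,0,0],[0,0,0],[0,0,0]], "gripper": [-1,-1,-1,-1,-1,-1,-1,-1]}}

```text
time: 14.5
tool_pos: [0.5196, -0.1869, 0.2982]
ee_rot: [-3.142, -0.0, 1.539]
wrist_force: [0.2, -0.8, -0.2]
width: 0.0001
finger_force: 0.0
```

Call:
{"name": "play_rows", "arguments": {"translation": [[0.03,0,0],[0.03,0,0],[0.03,0,0],[0.03,0,0],[0.03,0,0],[0.03,0,0],[0.03,0,0],[0.03,0,0]], "twist": [[0,0,0],[0,0,0],[0,0,0],[0,0,0],[0,0,0],[0,0,0],[0,0,0],[0,0,0]], "gripper": [-1,-1,-1,-1,-1,-1,-1,-1]}}

```text
time: 15.3
tool_pos: [0.5199, -0.1772, 0.2982]
ee_rot: [-3.142, -0.0, 1.539]
wrist_force: [0.0, -1.6, -0.1]
width: 0.0005
finger_force: 0.8
```

```bash
python3 -c "
from h import *
tip()"
```

```text
t 15.3 tip rack [  -8.  -138.2   99.2] yaw [-3.142 -0.     1.539] F [ 0.  -1.6 -0.1] w 0.0005
```

Call:
{"name": "play_rows", "arguments": {"translation": [[0.05,0,0],[0.05,0,0],[0.05,0,0],[0.05,0,0],[0.05,0,0],[0.05,0,0],[0.05,0,0],[0.05,0,0]], "twist": [[0,0,0],[0,0,0],[0,0,0],[0,0,0],[0,0,0],[0,0,0],[0,0,0],[0,0,0]], "gripper": [-1,-1,-1,-1,-1,-1,-1,-1]}}

```text
time: 16.1
tool_pos: [0.5204, -0.1611, 0.2983]
ee_rot: [3.141, -0.0, 1.539]
wrist_force: [0.2, -1.8, -0.4]
width: 0.0004
finger_force: 0.8
```

Call:
{"name": "play_rows", "arguments": {"translation": [[0.06,0,0],[0.06,0,0],[0.06,0,0],[0.06,0,0],[0.06,0,0],[0.06,0,0],[0.06,0,0],[0.06,0,0]], "twist": [[0,0,0],[0,0,0],[0,0,0],[0,0,0],[0,0,0],[0,0,0],[0,0,0],[0,0,0]], "gripper": [-1,-1,-1,-1,-1,-1,-1,-1]}}

```text
time: 16.9
tool_pos: [0.5211, -0.142, 0.2984]
ee_rot: [3.141, 0.0, 1.539]
wrist_force: [0.8, -2.7, 0.4]
width: 0.0006
finger_force: 1.1
```

Run:
```python
from h import *
tip()
C=[]
k=3
for c,(x,y,w,h) in {"top":(210,170,200,100),"scene":(190,120,200,120)}.items():
    im=robot.snapshot(c)[:,:,::-1]
    C.append(cv2.resize(im[y:y+h,x:x+w],None,fx=k,fy=k,interpolation=cv2.INTER_CUBIC)[:,:600])
o=np.vstack(C);o=cv2.resize(o,None,fx=.9,fy=.9);cv2.imwrite("pics/p3.png",o)
```

```text
t 16.9 tip rack [  -7.8 -103.    99.4] yaw [3.141 0.    1.539] F [ 0.8 -2.7  0.4] w 0.0006
```

View pics/p3.png

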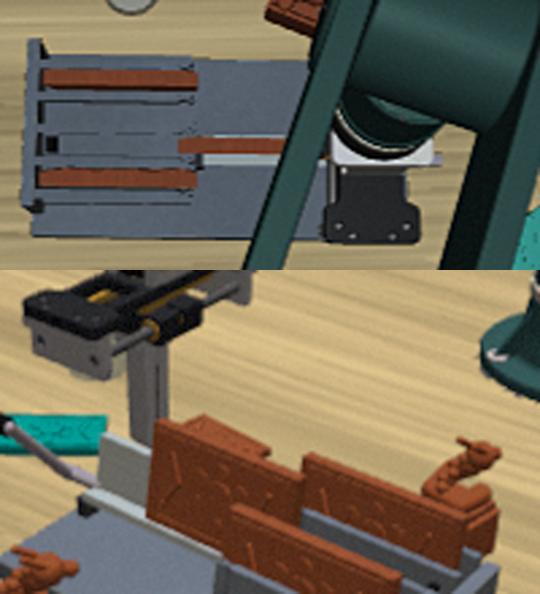

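The plaque slides upright, with its leading end in the mouth at top (178,146) and the finger on its trailing end. I keep pushing.

Call:
{"name": "play_rows", "arguments": {"translation": [[0.06,0,0],[0.06,0,0],[0.06,0,0],[0.06,0,0],[0.06,0,0],[0.06,0,0],[0.06,0,0],[0.06,0,0]], "twist": [[0,0,0],[0,0,0],[0,0,0],[0,0,0],[0,0,0],[0,0,0],[0,0,0],[0,0,0]], "gripper": [-1,-1,-1,-1,-1,-1,-1,-1]}}

```text
time: 17.8
tool_pos: [0.5217, -0.1228, 0.2984]
ee_rot: [3.141, 0.0, 1.539]
wrist_force: [-0.5, -4.4, 1.5]
width: 0.0003
finger_force: 1.5
```

Call:
{"name": "play_rows", "arguments": {"translation": [[0.06,0,0],[0.06,0,0],[0.06,0,0],[0.06,0,0]], "twist": [[0,0,0],[0,0,0],[0,0,0],[0,0,0]], "gripper": [-1,-1,-1,-1]}}

```text
time: 18.2
tool_pos: [0.522, -0.1133, 0.2985]
ee_rot: [3.141, 0.0, 1.539]
wrist_force: [-0.1, -3.0, 1.3]
width: 0.0003
finger_force: 1.8
```

Call:
{"name": "play_rows", "arguments": {"translation": [[0.06,0,0],[0.06,0,0],[0.06,0,0],[0.06,0,0],[0.06,0,0],[0.06,0,0]], "twist": [[0,0,0],[0,0,0],[0,0,0],[0,0,0],[0,0,0],[0,0,0]], "gripper": [-1,-1,-1,-1,-1,-1]}}

```text
time: 18.8
tool_pos: [0.5224, -0.0989, 0.2986]
ee_rot: [3.141, 0.001, 1.539]
wrist_force: [0.1, -4.4, 4.9]
width: 0.0003
finger_force: 2.5
```

Call:
{"name": "play_rows", "arguments": {"translation": [[0.06,0,0],[0.06,0,0],[0.06,0,0],[0.06,0,0],[0.06,0,0],[0.06,0,0]], "twist": [[0,0,0],[0,0,0],[0,0,0],[0,0,0],[0,0,0],[0,0,0]], "gripper": [-1,-1,-1,-1,-1,-1]}}

```text
time: 19.4
tool_pos: [0.5229, -0.0843, 0.2981]
ee_rot: [3.141, -0.0, 1.539]
wrist_force: [1.0, -4.7, 2.3]
width: 0.0005
finger_force: 2.0
```

```bash
python3 -c "
from h import *
tip()"
```

```text
t 19.4 tip rack [ -7.8 -45.1  99.1] yaw [ 3.141 -0.     1.539] F [ 1.  -4.7  2.3] w 0.0005
```

Run:
```python
from h import *
C=[];k=3
for c,(x,y,w,h) in {"top":(210,170,200,100),"scene":(190,120,200,120)}.items():
    im=robot.snapshot(c)[:,:,::-1]
    C.append(cv2.resize(im[y:y+h,x:x+w],None,fx=k,fy=k,interpolation=cv2.INTER_CUBIC)[:,:600])
o=np.vstack(C);o=cv2.resize(o,None,fx=.9,fy=.9);cv2.imwrite("pics/p4.png",o)
tip()
```

```text
t 19.5 tip rack [ -7.8 -44.7  99.1] yaw [ 3.141e+00 -1.000e-03  1.539e+00] F [ 1.  -3.4  1.8] w 0.0005
```

View pics/p4.png

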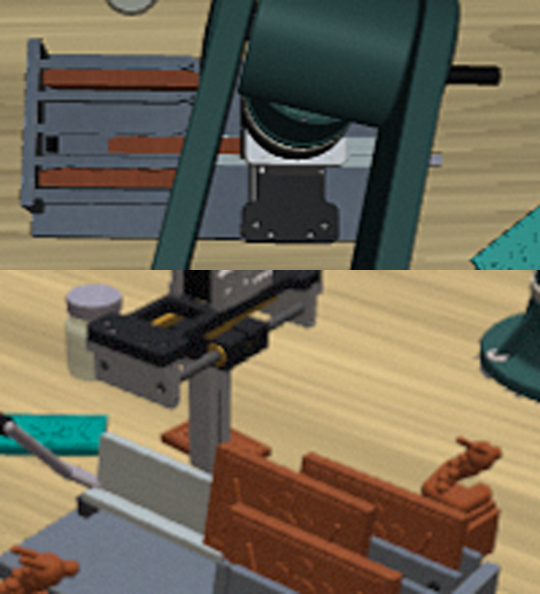

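Top shows the leading end at (108,146), well in the slot. The scene hints at a slightly raised tail. I back off so it can settle, then push on with a slight downward trend.

Call:
{"name": "play_rows", "arguments": {"translation": [[-0.1,0,0],[-0.1,0,0],[0,0,-0.12],[0,0,0],[0.05,0,0],[0.05,0,0],[0.03,0,0],[0.03,0,0]], "twist": [[0,0,0],[0,0,0],[0,0,0],[0,0,0],[0,0,0],[0,0,0],[0,0,0],[0,0,0]], "gripper": [-1,-1,-1,-1,-1,-1,-1,-1]}}

```text
time: 20.3
tool_pos: [0.5228, -0.0859, 0.303]
ee_rot: [-3.142, -0.0, 1.539]
wrist_force: [-0.0, -0.5, 0.4]
width: 0.0007
finger_force: 0.0
```

Call:
{"name": "play_rows", "arguments": {"translation": [[0.03,0,0],[0.03,0,0],[0.04,0,0.01],[0.05,0,0.01],[0.06,0,0.01],[0.06,0,0.01],[0.06,0,0.01],[0.06,0,0.01]], "twist": [[0,0,0],[0,0,0],[0,0,0],[0,0,0],[0,0,0],[0,0,0],[0,0,0],[0,0,0]], "gripper": [-1,-1,-1,-1,-1,-1,-1,-1]}}

```text
time: 21.1
tool_pos: [0.5235, -0.0706, 0.3012]
ee_rot: [3.14, 0.001, 1.539]
wrist_force: [0.2, -5.6, 4.1]
width: 0.0006
finger_force: 2.4
```

```bash
python3 -c "
from h import *
tip()"
```

```text
t 21.1 tip rack [ -7.5 -31.7 102.2] yaw [3.140e+00 1.000e-03 1.539e+00] F [ 0.2 -5.6  4.1] w 0.0006
```

Call:
{"name": "play_rows", "arguments": {"translation": [[0.06,0,0],[0.06,0,0],[0.06,0,0],[0.06,0,0],[0.06,0,0],[0.06,0,0]], "twist": [[0,0,0],[0,0,0],[0,0,0],[0,0,0],[0,0,0],[0,0,0]], "gripper": [-1,-1,-1,-1,-1,-1]}}

```text
time: 21.7
tool_pos: [0.5239, -0.056, 0.3007]
ee_rot: [3.141, 0.0, 1.539]
wrist_force: [0.7, -5.7, 4.2]
width: 0.0005
finger_force: 2.5
```

Call:
{"name": "play_rows", "arguments": {"translation": [[0.06,0,0],[0.06,0,0],[0.06,0,0],[0.06,0,0],[0.05,0,0],[0.04,0,0]], "twist": [[0,0,0],[0,0,0],[0,0,0],[0,0,0],[0,0,0],[0,0,0]], "gripper": [-1,-1,-1,-1,-1,-1]}}

```text
time: 22.3
tool_pos: [0.524, -0.0425, 0.3002]
ee_rot: [-3.14, -0.001, 1.539]
wrist_force: [1.0, -2.8, 2.1]
width: 0.0005
finger_force: 1.7
```

```bash
python3 -c "
from h import *
tip()"
```

```text
t 22.3 tip rack [ -8.3  -3.3 101.2] yaw [-3.140e+00 -1.000e-03  1.539e+00] F [ 1.  -2.8  2.1] w 0.0005
```

Slowing down towards the buffer.

Call:
{"name": "play_rows", "arguments": {"translation": [[0.03,0,0],[0.03,0,0],[0.03,0,0],[0.03,0,0],[0.03,0,0]], "twist": [[0,0,0],[0,0,0],[0,0,0],[0,0,0],[0,0,0]], "gripper": [-1,-1,-1,-1,-1]}}

```text
time: 22.8
tool_pos: [0.5242, -0.0366, 0.3003]
ee_rot: [-3.141, -0.001, 1.539]
wrist_force: [0.4, -1.3, 0.1]
width: 0.0004
finger_force: 0.9
```

Run:
```python
from h import *
tip()
C=[];k=3
for c,(x,y,w,h) in {"top":(210,170,200,100),"scene":(190,120,200,120)}.items():
    im=robot.snapshot(c)[:,:,::-1]
    C.append(cv2.resize(im[y:y+h,x:x+w],None,fx=k,fy=k,interpolation=cv2.INTER_CUBIC)[:,:600])
    print([(round(d["score"],2),np.round(d["centre"],3)) for d in robot.spot_point("plaque_mid",c)])
o=np.vstack(C);o=cv2.resize(o,None,fx=.9,fy=.9);cv2.imwrite("pics/p5.png",o)
```

```text
t 22.8 tip rack [ -8.2   2.6 101.3] yaw [-3.141e+00 -1.000e-03  1.539e+00] F [ 0.4 -1.3  0.1] w 0.0004
[(0.98, array([0.476, 0.286, 0.003])), (0.92, array([0.311, 0.189, 0.006])), (0.68, array([0.535, 0.042, 0.084])), (0.65, array([ 0.439, -0.326,  0.002])), (0.57, array([ 0.362, -0.195,  0.004]))]
[(0.88, array([ 0.358, -0.194,  0.005])), (0.79, array([0.475, 0.29 , 0.004])), (0.73, array([0.536, 0.038, 0.088])), (0.68, array([0.314, 0.183, 0.008])), (0.56, array([ 0.437, -0.326,  0.005]))]
```

View pics/p5.png

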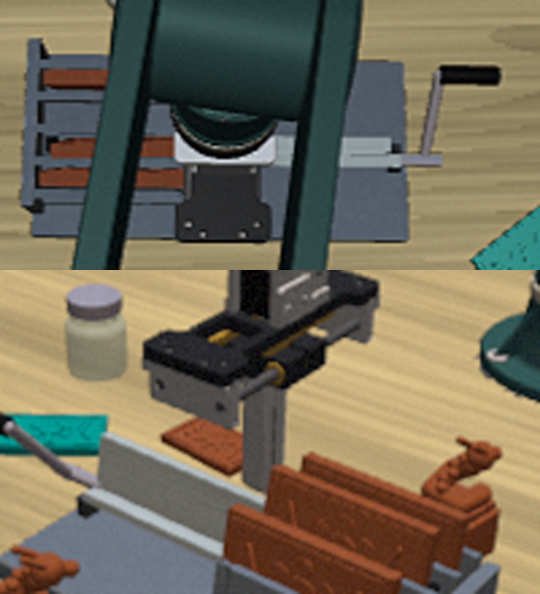

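Top shows the plaque's leading end at (50,147), right by the buffer; it stands level in the slot. I creep on until the force rises.

Call:
{"name": "play_rows", "arguments": {"translation": [[0.03,0,0],[0.03,0,0],[0.02,0,0]], "twist": [[0,0,0],[0,0,0],[0,0,0]], "gripper": [-1,-1,-1]}}

```text
time: 23.3
tool_pos: [0.5245, -0.0336, 0.3006]
ee_rot: [-3.141, -0.0, 1.539]
wrist_force: [0.6, -2.0, -0.3]
width: 0.0005
finger_force: 0.7
```

```bash
python3 -c "
from h import *
tip()"
```

```text
t 23.3 tip rack [ -7.9   5.5 101.6] yaw [-3.141 -0.     1.539] F [ 0.6 -2.  -0.3] w 0.0005
```

Call:
{"name": "play_rows", "arguments": {"translation": [[0.03,0,0],[0.02,0,0],[0.02,0,0]], "twist": [[0,0,0],[0,0,0],[0,0,0]], "gripper": [-1,-1,-1]}}

```text
time: 23.6
tool_pos: [0.5245, -0.0311, 0.3006]
ee_rot: [-3.141, 0.001, 1.539]
wrist_force: [0.8, -3.9, -0.6]
width: 0.0002
finger_force: 1.5
```

```bash
python3 -c "
from h import *
tip()"
```

```text
t 23.6 tip rack [ -8.    7.8 101.6] yaw [-3.141e+00  1.000e-03  1.539e+00] F [ 0.8 -3.9 -0.6] w 0.0002
```

Call:
{"name": "play_rows", "arguments": {"translation": [[0.02,0,0],[0.02,0,0],[0.0,0,0]], "twist": [[0,0,0],[0,0,0],[0,0,0]], "gripper": [-1,-1,-1]}}

```text
time: 23.9
tool_pos: [0.5246, -0.0297, 0.3008]
ee_rot: [3.141, 0.001, 1.539]
wrist_force: [0.5, -4.6, 0.5]
width: 0.0005
finger_force: 2.4
```

```bash
python3 -c "
from h import *
tip()"
```

```text
t 23.9 tip rack [ -7.8   9.1 101.8] yaw [3.141e+00 1.000e-03 1.539e+00] F [ 0.5 -4.6  0.5] w 0.0005
```

The force now climbs with travel, so the plaque is on the buffer. Backing off gently and leaving.

Call:
{"name": "play_rows", "arguments": {"translation": [[-0.03,0,0],[-0.05,0,0],[-0.2,0,0],[-0.4,0,0],[-0.3,0,-0.3],[0,0,-0.8],[0,0,-0.8],[0,-0.5,-0.8]], "twist": [[0,0,0],[0,0,0],[0,0,0],[0,0,0],[0,0,0],[0,0,0],[0,0,0],[0,0,0]], "gripper": [-1,-1,-1,-1,-1,-1,-1,-1]}}

```text
time: 24.7
tool_pos: [0.5041, -0.0684, 0.4105]
ee_rot: [3.14, -0.001, 1.539]
wrist_force: [0.3, -0.2, 0.5]
width: 0.0005
finger_force: 0.0
```

Call:
{"name": "play_rows", "arguments": {"translation": [[-0.8,-0.9,-0.3],[-0.8,-0.9,0],[-0.8,-0.9,0],[-0.8,-0.9,0],[-0.8,-0.9,0],[-0.8,0,0],[-0.5,0,0],[0,0,0]], "twist": [[0,0,0],[0,0,0],[0,0,0],[0,0,0],[0,0,0],[0,0,0],[0,0,0],[0,0,0]], "gripper": [-1,-1,-1,-1,-1,-1,-1,-1]}}

```text
time: 25.5
tool_pos: [0.316, -0.2759, 0.4215]
ee_rot: [3.14, 0.0, 1.535]
wrist_force: [-1.0, -0.3, 0.2]
width: 0.0003
finger_force: 0.0
```

Run:
```python
from h import *
tip()
C=[];k=3
for c,(x,y,w,h) in {"top":(210,140,200,120),"scene":(190,120,200,120)}.items():
    im=robot.snapshot(c)[:,:,::-1].copy();big=cv2.resize(im[y:y+h,x:x+w],None,fx=k,fy=k,interpolation=cv2.INTER_CUBIC)
    P=r2w([(-10-6,15,123),(-10+6,15,123),(-4,145,123),(-16,145,123)],O,A)
    cv2.polylines(big,[((proj(c,P)-(x,y)+.5)*k).astype(int)],True,(0,255,0),1)
    C.append(big)
o=np.vstack(C);o=cv2.resize(o,None,fx=.8,fy=.8);cv2.imwrite("pics/p6.png",o)
```

```text
t 25.5 tip rack [-208.4 -243.3  222.5] yaw [3.14  0.    1.535] F [-1.  -0.3  0.2] w 0.0003
```

View pics/p6.png

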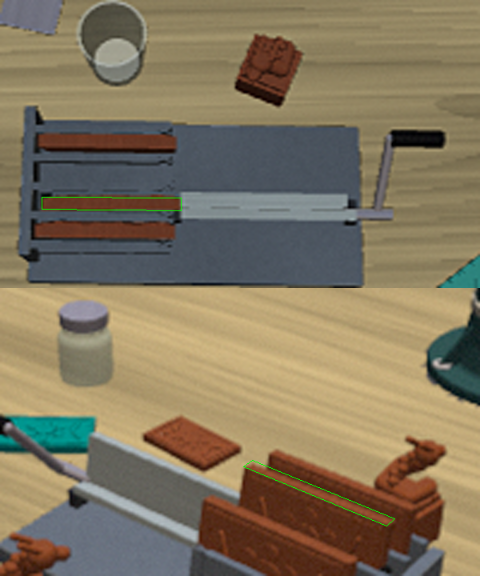

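The plaque matches the expected home outline, (41–181, 203) in the top view. The board is still up, and the seals and beaker have not moved. Handing in.

```bash
python3 -c "
from bench import robot
print(robot.close_job())"
```

```text
the job is handed in; nothing more can be done
None
```

The job is handed in at about 25.5 s: the board is fully up and the plaque stands in its slot at the buffer. The highest wrist force read while pushing it was about 7 N, its tail may have risen slightly partway, and the seals and beaker stayed where they were.

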